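# Unplug the backup drive and stack it with its cases on the stand

### The job

Put the backups away as one neat column on the low wooden stand: first the large case on the stand, then the metal drive (pull it straight out of its dock, where a sprung catch holds it), then the small case on top. Each lies flat the right way up, centred on the one below with its long sides parallel to it; set each down gently, do not drop it, and leave the other things on the desk standing where they are.

Things in the scene. Friction and masses are not known exactly. Their poses are not given: they have to be found in the camera images.
- stand: fixed low plinth of light wood, 160 x 76 x 20 mm (its x, y, z), top face 20 mm above the desk mat; origin under its centre at desk level, long side along its x
- dock: fixed grey bay holding the drive; origin on the desk under the middle of the seated drive. Housing 64 x 76 mm, 50 mm high, from x = +20 to +84 mm, covers the drive's rear 36 mm. The drive comes out along the dock's -x: two sprung rollers let go in the first 8 mm at about 10 N, clear of the housing after 40 mm. In front it lies on a tongue 44 mm wide, 8 mm high, to x = -50 mm
- drive: closed aluminium drive enclosure, 112 x 56 x 34 mm (its x, y, z), 0.25 to 0.5 kg; origin at the centre of its underside. Seated in the dock at first, its x along the dock's x, its underside 8 mm above the desk; its front 76 mm stands out of the housing, free at both sides. A groove 3 mm deep runs up each side at x = +36 to +46 mm; grip it in front of that, across its 56 mm
- large_case: closed grey hard case, 140 x 64 x 40 mm (its x, y, z), 0.35 to 0.7 kg, plain sides; origin at the centre of its underside, upright on the desk at first
- small_case: closed grey hard case of the same make, 88 x 48 x 28 mm (its x, y, z); origin at the centre of its underside, upright on the desk at first
- mouse: bystander: black computer mouse, 120 x 59 x 39 mm, origin under its centre
- parts_jar: bystander: small screw-top jar with black lid, 50 mm across, 48 mm high, origin under its centre
- earbud_case: bystander: white earbud case, 47 x 58 x 25 mm, origin under its centre
- battery_l: bystander: AA cell standing on end, 14 mm across, 50 mm high, origin under its centre
- battery_r: bystander: AA cell standing on end, 14 mm across, 50 mm high, origin under its centre

How it is judged (in metres and radians):
On the way, in this order (a step that is already met when the one before it is completed fails the run):
1. the large case lies squarely on the stand (horizontal distance between large_case and stand below 0.01 m and z of large_case in the frame of stand between 0.016 and 0.024 m and angle between the x axis of large_case and the x axis of stand, either way round below 0.14 rad and angle between large_case's own z axis and vertical below 0.08 rad), for 0.2 s.
2. the drive lies squarely on the large case (all of step 1 and horizontal distance between drive and large_case below 0.01 m and z of drive in the frame of large_case between 0.036 and 0.044 m and angle between the x axis of drive and the x axis of large_case, either way round below 0.14 rad and angle between drive's own z axis and vertical below 0.08 rad), for 0.2 s.
3. the small case lies squarely on the drive (all of step 2 and horizontal distance between small_case and drive below 0.01 m and z of small_case in the frame of drive between 0.03 and 0.038 m and angle between the x axis of small_case and the x axis of drive, either way round below 0.14 rad and angle between small_case's own z axis and vertical below 0.08 rad), for 0.2 s.
At the end, for the whole second after the job is handed in: Column on the stand: large case, drive, small case from the bottom up, at rest. Each centre is within 10 mm horizontally of the one below, its underside at the top face below (within 4 mm), its long axis within 0.14 rad of the one below (either way round), and it is level within 0.08 rad (all of step 3 and linear speed of each of large_case, drive, small_case below 0.01 m/s); the robot touches nothing.
It fails at once if a bystander was moved by more than 30 mm or knocked over (tipped by more than 0.4 rad) (distance of any of mouse, parts_jar, earbud_case, battery_l, battery_r from where it was at the start of the episode above 0.03 m or angle between any of mouse, parts_jar, earbud_case, battery_l, battery_r's own z axis and vertical above 0.4 rad).
It fails at once if a case or the drive was dropped: let go over its place in the column while still more than 12 mm above it ((horizontal distance between large_case and stand below 0.03 m and z of large_case in the frame of stand above 0.032 m and not (contact force between the fingers and large_case above 0.01 N)) or (horizontal distance between drive and large_case below 0.03 m and z of drive in the frame of large_case above 0.052 m and not (contact force between the fingers and drive above 0.01 N)) or (horizontal distance between small_case and drive below 0.03 m and z of small_case in the frame of drive above 0.046 m and not (contact force between the fingers and small_case above 0.01 N))).
It also fails if it takes over 72 s, if anything falls off the work surface, if the arm or the gripper's body presses on something with over 40 N, if the wrist force passes 120 N, or if a joint passes its speed limit or range.

### The arm

A 6-joint arm with a two-finger parallel gripper is mounted at the origin on a cart in front of the work surface, level with it; the furniture and walls round the work are solid. World frame = base frame: x ahead of the robot, y to its left, z up, the work surface at z = 0. Lengths are in mm, angles in rad, forces in N, time in s.
With the tool pointing down it reaches from about 400 to 825 mm from the base axis. Payload 7 kg.
Tool frame: the origin (TCP) lies at the very end of the fingers, on their centre line; the grasp point (between the pads) lies 19 mm behind it; z points along the fingers, y is the line along which they close (so a half turn about z gives the same grasp; the last joint's range is limited). The gripper opens to 88 mm and grips with 3 to 60 N. Pads are 19 mm wide; open, the fingers measure 130 mm over their backs; the gripper's body (78 mm by 193 mm) begins 47 mm behind the grasp point.
Start: joints at [1.571, 0.359, 0.012, 0, -1.224, -0.288], TCP at [191.603, 647.212, 226.561] pointing down, gripper open.
Joint ranges: [-3.07, 3.07], [-1.43, 2.12], [-1.02, 1.25], [-3.03, 1.67], [-3.05, -0], [-3.03, 3.03]. Speed limits (rad/s): [2.39, 2.39, 3.01, 3.14, 3.14, 3.14].

### API

Orientations are given as a unit quaternion [x, y, z, w].
In Python, from plant import bot gives the robot as it stands. Calls block until the motion is done:
- bot.move_ptp(position, orientation): joint-space move of the TCP to a pose.
- bot.line_to(position, velocity=150, ori=None): straight line of the TCP; ori=None keeps the orientation; velocity is the mean speed in mm/s.
- bot.move_joints(angles): joint-space move.
- bot.move_gripper(opening, force=None): finger opening in mm; force is the grip in N (None keeps the last); returns when the fingers have stopped.
- bot.pause(seconds).
- bot.solve_ik(position, orientation): joint angles nearest the present ones, or None.
- bot.read_state(): the state.
- bot.camera(name): name is "scene" or "top" or "wrist"; returns the picture (384x512x3 uint8, red, green, blue); there is no depth.
- bot.get_calibration(name): a dict with "fx", "fy", "cx", "cy" (pixels), "view" (4x4, takes a point from world to camera coordinates); the wrist camera has in their place "T_tool_cam" (4x4, takes a point from camera to tool coordinates, whose origin is the TCP and whose axes are the flange's). Camera axes: x right, y up, looking along -z (the intrinsics and any distortion apply to the point x, -y, -z); pixel columns grow to the right and rows downward; lengths in mm; the calibration is good to about 2 mm. A picture is of the moment at which its call begins: read the wrist's pose just before it. get_calibration takes no time and is no camera call.
A pose or a line that the arm cannot do raises bot.Unreachable and nothing moves.
- bot.close_job(): hands the job in; it is judged then, once.
The state is a dict: "t": time; "joint_pos": joint angles; "qvel": joint speeds; "tau": joint torques, N m; "tcp_pos": TCP position; "eef_rot": TCP orientation; "contact_force": force on the tool from outside, world axes, zero at the start; "moment": the same for the moment, N m; "width": finger opening in mm; "finger_force": force on a finger pad.
Only numpy, scipy, OpenCV 4.12 (cv2) and the standard library are available. Lean on these libraries where they do the work, as an engineer would, in place of code of your own. Each camera call takes 0.05 s, during which the arm holds its last target. There are 200 camera calls.

## Working session

There is one attempt and no reset: what is moved stays moved. The work goes in short steps, each a Python script; the robot and the scene stay as the last script left them, time stands still between calls to the robot, and variables do not carry over. Pictures are saved under pics/ and viewed, at most 10 in all, crops included, and the job is handed in when it is done.

```bash
ls; mkdir -p pics; python3 - <<'E'
from plant import bot
import cv2,numpy as np
s=bot.read_state();print(s['t'],s['tcp_pos'],s['eef_rot'],s['width'])
a=bot.camera("top");b=bot.camera("scene")
cv2.imwrite('pics/top.png',a[:,:,::-1]);cv2.imwrite('pics/scene.png',b[:,:,::-1])
for n in("top","scene","wrist"):print(n,bot.get_calibration(n))
E
```

```text
pics
0.0 [191.48181506 646.76444709 225.63611228] [ 9.89653235e-01 -1.43477569e-01 -5.37733796e-05  8.11581339e-04] 87.72422118462649
top {'fx': 475.27335867643467, 'fy': 475.27335867643467, 'cx': 262.62681784544066, 'cy': 187.6758491177765, 'view': array([[-1.65656194e-02, -9.99835560e-01,  7.37786879e-03,
        -3.86209279e+01],
       [ 9.85985069e-01, -1.51101207e-02,  1.66147909e-01,
        -5.01206020e+02],
       [-1.66009107e-01,  1.00268115e-02,  9.86073242e-01,
        -1.38310631e+03],
       [ 0.00000000e+00,  0.00000000e+00,  0.00000000e+00,
         1.00000000e+00]])}
scene {'fx': 422.62709902012386, 'fy': 422.62709902012386, 'cx': 259.3370404162176, 'cy': 192.47099961537555, 'view': array([[ 5.33300355e-01, -8.45862100e-01,  1.03941883e-02,
        -2.99447464e+02],
       [ 6.50214631e-01,  4.17746319e-01,  6.34593529e-01,
        -3.45174929e+02],
       [-5.41120749e-01, -3.31670501e-01,  7.72776173e-01,
        -9.60153664e+02],
       [ 0.00000000e+00,  0.00000000e+00,  0.00000000e+00,
         1.00000000e+00]])}
wrist {'fx': 310.4594875084619, 'fy': 310.4594875084619, 'cx': 258.1844052556249, 'cy': 188.3754521999743, 'T_tool_cam': array([[-1.20784338e-03,  9.53292961e-01,  3.02044816e-01,
         8.32445401e+01],
       [ 9.99998968e-01,  9.16574623e-04,  1.10605441e-03,
        -1.97589227e-01],
       [ 7.77547272e-04,  3.02045840e-01, -9.53293085e-01,
        -1.57661857e+02],
       [ 0.00000000e+00,  0.00000000e+00,  0.00000000e+00,
         1.00000000e+00]])}
```

View pics/top.png

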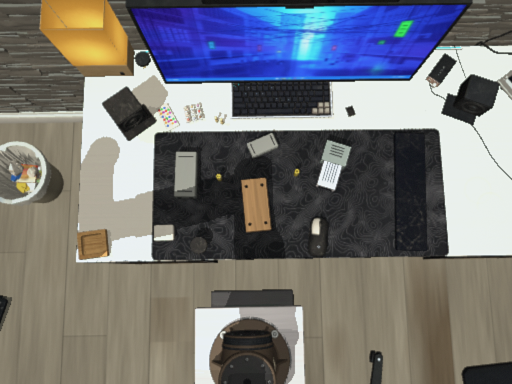

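View pics/scene.png

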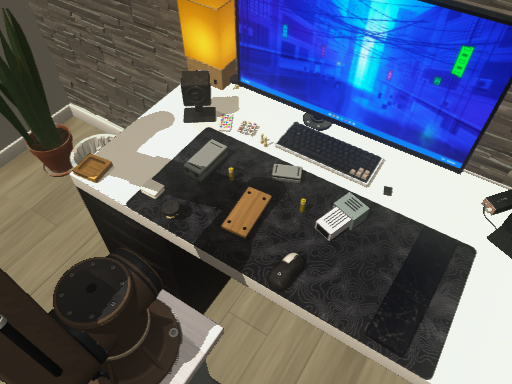

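The top view shows the large case at (186,174), the stand at (256,204), the small case at (262,145), and the dock with the drive in front at (335,155)/(328,178). The bystanders are batteries at (219,177) and (297,171), the earbud case at (163,232), the jar at (200,243) and the mouse at (318,235). Next I'll look at each item from directly above with the wrist camera.

```bash
cat > h.py <<'E'
import numpy as np,cv2
from plant import bot
from scipy.spatial.transform import Rotation as R
def quat(yaw): return (R.from_euler('z',yaw)*R.from_euler('x',np.pi)).as_quat()
def cam2world(name,st=None):
    c=bot.get_calibration(name)
    if name!='wrist': return c,np.linalg.inv(c['view'])
    T=np.eye(4);T[:3,:3]=R.from_quat(st['eef_rot']).as_matrix();T[:3,3]=st['tcp_pos']
    return c,T@c['T_tool_cam']
def rays(px,z,c,M):
    px=np.atleast_2d(np.asarray(px,float))
    d=np.c_[(px[:,0]-c['cx'])/c['fx'],-(px[:,1]-c['cy'])/c['fy'],-np.ones(len(px))]@M[:3,:3].T
    o=M[:3,3]; return (o+d*((z-o[2])/d[:,2])[:,None])[:,:2]
def over(xy,yaw,camz):
    """TCP pose that puts the wrist camera right above xy"""
    t=bot.get_calibration('wrist')['T_tool_cam'][:3,3]
    off=R.from_quat(quat(yaw)).apply(t)
    return [xy[0]-off[0],xy[1]-off[1],camz-off[2]],quat(yaw)
E
python3 - <<'E'
from h import *
c,M=cam2world('top')
for n,z,p in [('large',40,(186,174)),('stand',20,(256.5,204.5)),('small',28,(262,145)),('drivefront',42,(328,178)),('dock',50,(337,152)),('batl',50,(219,177)),('batr',50,(297,171)),('mouse',30,(318,236))]: print(n,rays(p,z,c,M)[0].round())
print('stand ax',rays([(249,179),(263,230)],20,c,M).round(),'large ax',rays([(186,152),(186,196)],40,c,M).round(),'small',rays([(250,149),(274,139)],28,c,M).round(),'dock',rays([(324,186),(341,145)],45,c,M).round())
P={'large':(545,170,0),'stand':(480,0,-.25)}
for xy in [(540,200),(450,-10),(625,-20),(560,-205)]:
  for yaw in (0,np.pi/2,-np.pi/2,np.pi):
    p,q=over(xy,yaw,420); j=bot.solve_ik(p,q); print(xy,yaw,None if j is None else np.round(j,2))
E
```

```text
large [546. 184.]
stand [453. -27.]
small [636. -47.]
drivefront [ 527. -244.]
dock [ 605. -273.]
batl [534.  83.]
batr [ 548. -151.]
mouse [ 354. -209.]
stand ax [[532.  -6.]
 [375. -46.]] large ax [[614. 184.]
 [479. 183.]] small [[624. -10.]
 [654. -84.]] dock [[ 502. -231.]
 [ 628. -287.]]
(540, 200) 0 [ 0.81  0.04 -0.31  0.   -1.22  0.76]
(540, 200) 1.5707963267948966 [ 0.57  0.14 -0.2   0.   -1.23  2.57]
(540, 200) -1.5707963267948966 [ 0.8   0.23 -0.08  0.   -1.25 -0.8 ]
(540, 200) 3.141592653589793 [ 0.61  0.31  0.02 -0.   -1.28 -2.18]
(450, -10) 0 [ 0.52 -0.21 -0.53  0.   -1.25  1.05]
(450, -10) 1.5707963267948966 [ 0.23 -0.03 -0.38  0.   -1.22  2.92]
(450, -10) -1.5707963267948966 [ 0.6  -0.04 -0.39  0.   -1.22 -0.6 ]
(450, -10) 3.141592653589793 [ 0.35  0.1  -0.24 -0.   -1.23 -1.92]
(625, -20) 0 [ 0.32  0.12 -0.23  0.   -1.23  1.25]
(625, -20) 1.5707963267948966 [ 0.14  0.27 -0.03  0.   -1.27  3.  ]
(625, -20) -1.5707963267948966 [ 0.41  0.26 -0.04  0.   -1.27 -0.41]
(625, -20) 3.141592653589793 [ 0.25  0.4   0.15 -0.   -1.32 -1.82]
(560, -205) 0 [-0.03  0.08 -0.27  0.   -1.22  1.6 ]
(560, -205) 1.5707963267948966 [-0.17  0.27 -0.04  0.   -1.27 -2.98]
(560, -205) -1.5707963267948966 [ 0.13  0.17 -0.16  0.   -1.24 -0.13]
(560, -205) 3.141592653589793 [-0.02  0.34  0.07 -0.   -1.3  -1.55]
```

```bash
cat > look.py <<'E'
from h import *
import json
out={}
for n,xy,yaw in [('drive',(555,-252),-.42),('small',(636,-47),-1.19),('stand',(453,-27),.25),('large',(546,184),0.)]:
    bot.move_ptp(*over(xy,yaw,400)); s=bot.read_state()
    im=bot.camera('wrist'); cv2.imwrite(f'pics/w_{n}.png',im[:,:,::-1])
    out[n]=dict(eef_rot=list(map(float,s['eef_rot'])),tcp_pos=list(map(float,s['tcp_pos']))); print(n,s['t'],np.abs(s['qvel']).max())
json.dump(out,open('look.json','w'))
E
python3 look.py; python3 -c "
import cv2,numpy as np
a=[cv2.imread(f'pics/w_{n}.png') for n in('drive','small','stand','large')]
g=np.vstack([np.hstack(a[:2]),np.hstack(a[2:])]);cv2.imwrite('pics/grid.png',cv2.resize(g,(800,600),interpolation=3))"
```

```text
drive 3.2917 0.002305521691241865
small 4.4417 0.016690588162898288
stand 5.7583 0.018194076384198465
large 6.7917 0.022350621075539142
```

View pics/grid.png

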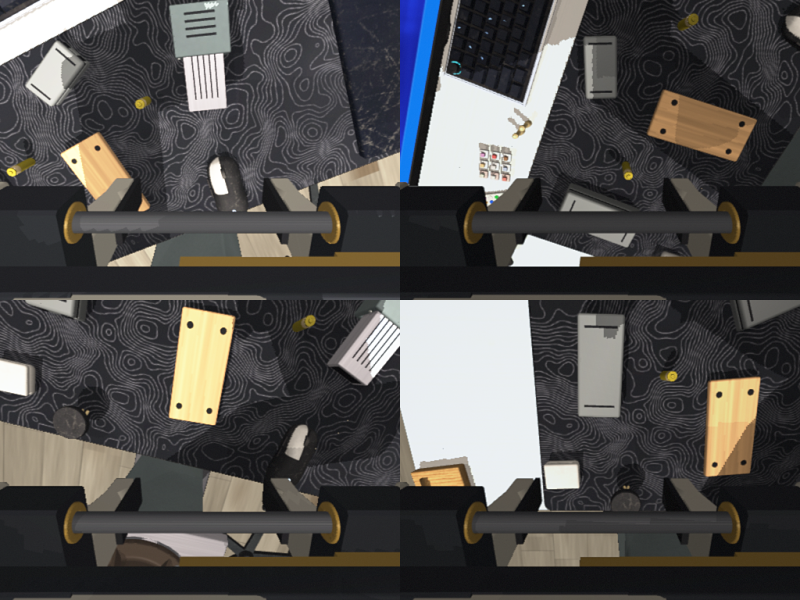

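Each item sits near (256,85) in its own full-size wrist image (512×384). The drive is whitish below a greenish dock, the cases are plain grey and the stand is wood. Next step is to segment them and fit rectangles in world coordinates.

```bash
cat > seg.py <<'E'
from h import *
import json
L=json.load(open('look.json'))
def fit(n,z,px,mode):
    im=cv2.imread(f'pics/w_{n}.png'); hsv=cv2.cvtColor(im,cv2.COLOR_BGR2HSV).astype(int)
    h,s,v=hsv[...,0],hsv[...,1],hsv[...,2]
    m={'wood':(s>50)&(v>90)&(h<30),'grey':(v>75)&(s<60),'white':(v>150)&(s<60)}[mode].astype(np.uint8)
    m=cv2.morphologyEx(m,cv2.MORPH_CLOSE,np.ones((5,5))) if mode!='grey' else m
    m=cv2.morphologyEx(m,cv2.MORPH_OPEN,np.ones((9,9)))
    _,lab=cv2.connectedComponents(m); l=lab[px[1],px[0]]
    cs,_=cv2.findContours((lab==l).astype(np.uint8),cv2.RETR_EXTERNAL,cv2.CHAIN_APPROX_NONE)
    k=max(cs,key=len)[:,0]
    c,M=cam2world('wrist',{a:np.array(b) for a,b in L[n].items()})
    w=rays(k,z,c,M).astype(np.float32)
    r=cv2.minAreaRect(w); b=cv2.boxPoints(r); e=b[1]-b[0],b[2]-b[1]
    e=max(e,key=np.linalg.norm); a=np.arctan2(e[1],e[0]); a=(a+np.pi/2)%np.pi-np.pi/2
    print(n,l,'ctr',np.round(r[0],1),'size',np.round(sorted(r[1]),1),'yaw',round(float(a),3),'hullfill',cv2.contourArea(w)/(r[1][0]*r[1][1]),'mean(bgr)',im[px[1],px[0]])
    cv2.drawContours(im,[k[:,None]],-1,(0,0,255),1); cv2.imwrite(f'pics/seg_{n}.png',im)
    return im
A=[fit('drive',42,(280,100),'white'),fit('small',28,(256,88),'grey'),fit('stand',20,(256,85),'wood'),fit('large',40,(256,85),'grey')]
g=np.vstack([np.hstack([x[:192,130:386] for x in A[:2]]),np.hstack([x[:192,130:386] for x in A[2:]])])
cv2.imwrite('pics/seg.png',cv2.resize(g,(800,600)))
E
python3 seg.py
```

```text
drive 2 ctr [ 568.8 -259.5] size [ 75.2 142.2] yaw -0.323 hullfill 0.8309108709062848 mean(bgr) [241 241 246]
small 4 ctr [639.2 -49.5] size [45.6 64.1] yaw -1.174 hullfill 0.9468097774691157 mean(bgr) [83 86 87]
stand 1 ctr [454.3 -24.6] size [ 76.5 159.9] yaw 0.081 hullfill 0.9742066499744447 mean(bgr) [160 233 252]
large 3 ctr [556.4 186.4] size [ 63.2 121.9] yaw -0.027 hullfill 0.9450485255087577 mean(bgr) [159 165 168]
```

View pics/seg.png

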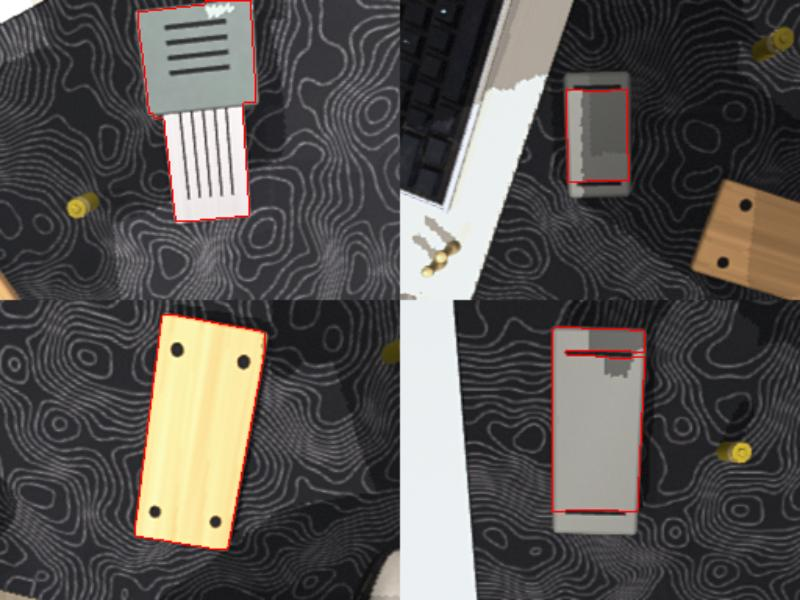

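The stand fit is right at 160×76. The case fits stop at the dark grooves, and the drive fit includes the dock, so the masks need refining.

```bash
sed -i "s/(v>150)&(s<60)/(v>205)/; s/^    m=cv2.morphologyEx(m,cv2.MORPH_OPEN,np.ones((9,9)))/    m=cv2.morphologyEx(m,cv2.MORPH_OPEN,np.ones((7,7))); m=cv2.morphologyEx(m,cv2.MORPH_CLOSE,np.ones((7,7)))/" seg.py; python3 seg.py
```

```text
drive 4 ctr [ 537.2 -249.2] size [54.9 75.2] yaw -0.321 hullfill 0.9632982540475105 mean(bgr) [241 241 246]
small 4 ctr [639.3 -49.7] size [45.6 85.1] yaw -1.173 hullfill 0.862776122649045 mean(bgr) [83 86 87]
stand 1 ctr [454.3 -24.6] size [ 76.5 159.9] yaw 0.081 hullfill 0.9748761333831885 mean(bgr) [160 233 252]
large 3 ctr [548.4 186.5] size [ 63.2 137.9] yaw -0.03 hullfill 0.9754247069559072 mean(bgr) [159 165 168]
```

View pics/seg.png

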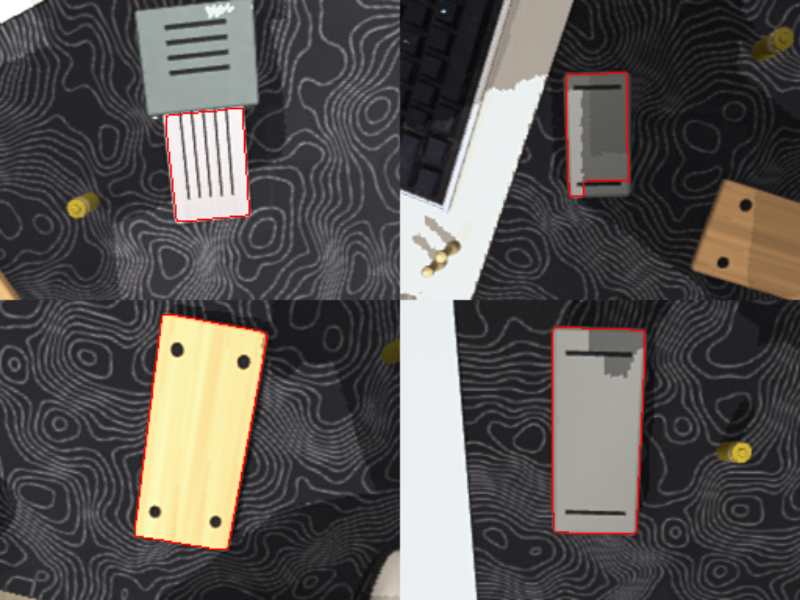

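```bash
cat >> h.py <<'E'
def go(x,y,z,yaw,v=250): bot.line_to([x,y,z],v,quat(yaw))
def rep(tag):
    s=bot.read_state(); print(tag,round(s['t'],2),np.round(s['tcp_pos'],1),'w',round(s['width'],1),'ff',np.round(s['finger_force'],1),'F',np.round(s['contact_force'],1)); return s
def pick(x,y,ztip,yaw,force=35,zup=150):
    bot.move_gripper(88)
    bot.move_ptp([x,y,zup],quat(yaw)); go(x,y,ztip,yaw,150); rep('down')
    bot.move_gripper(0,force); rep('grip')
def setdown(x,y,ztip,yaw,zup):
    """lower to just above nominal, then feel for contact, let go, rise"""
    go(x,y,ztip+25,yaw,300); go(x,y,ztip+3,yaw,60); bot.pause(.15)
    f0=rep('above')['contact_force'][2]
    z=ztip+3
    while z>ztip-4:
        z-=.7; go(x,y,z,yaw,15); s=bot.read_state()
        if s['contact_force'][2]-f0>4: break
    rep('contact'); bot.pause(.1)
    bot.move_gripper(86); bot.pause(.2); rep('open'); go(x,y,zup,yaw,200)
def snap(n,xy,yaw,camz=400):
    bot.move_ptp(*over(xy,yaw,camz)); bot.pause(.2); s=bot.read_state(); im=bot.camera('wrist')
    cv2.imwrite(f'pics/w_{n}.png',im[:,:,::-1]); return s,im
E
python3 - <<'E'
from h import *
import json
pick(548.4,186.5,10,-.03)
go(548.4,186.5,110,-.03,200); rep('lift')
bot.move_ptp([454.3,-24.6,110],quat(.081)); rep('over')
setdown(454.3,-24.6,30,.081,150)
s,im=snap('placed1',(454.3,-24.6),.081); rep('end')
json.dump({'placed1':dict(eef_rot=list(map(float,s['eef_rot'])),tcp_pos=list(map(float,s['tcp_pos'])))},open('l1.json','w'))
E
```

```text
down 8.71 [549.  187.1  11.2] w 87.9 ff 0.0 F [ 0.  -0.4  0.4]
grip 9.22 [548.5 186.5  10.4] w 63.7 ff 35.0 F [-0.6 -1.1  5. ]
lift 9.88 [547.  185.9 108.3] w 63.7 ff 35.0 F [-0.6  0.1 -8.1]
over 10.79 [454.  -24.9 109.4] w 63.4 ff 35.0 F [ 0.2 -0.2 -7. ]
above 11.79 [454.7 -24.5  33.4] w 63.8 ff 35.0 F [-0.3  0.1 -6.8]
contact 13.04 [454.4 -24.6  30.3] w 63.5 ff 35.0 F [-4.7  1.8  7.8]
open 13.97 [454.3 -24.6  29.5] w 86.0 ff 0.0 F [ 0.4 -0.7 -0.3]
end 15.53 [371.3 -31.3 241.1] w 85.9 ff 0.0 F [ 0.6 -0.1  0.2]
```

```bash
python3 - <<'E'
import re
t=open('seg.py').read().split("A=[fit")[0].replace("L=json.load(open('look.json'))","import glob\nL={}\nfor f in glob.glob('l*.json'): L.update(json.load(open(f)))")
open('seg2.py','w').write(t)
E
python3 - <<'E'
from seg2 import *
im=fit('placed1',60,(256,85),'grey'); cv2.imwrite('pics/p1.png',cv2.resize(im[:230,130:386],None,fx=2,fy=2))
E
```

```text
placed1 4 ctr [444.  -25.5] size [ 62.3 158.5] yaw 0.084 hullfill 0.8885297380327528 mean(bgr) [236 240 241]
```

View pics/p1.png

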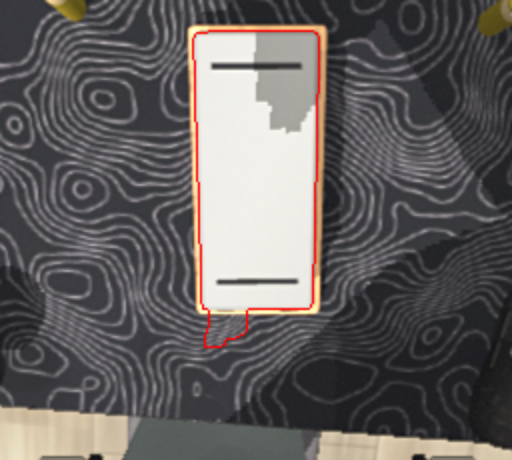

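The large case sits centred on the stand with even wood margins all round, spanning crop rows 30–308 and columns 195–318. Now the drive.

```bash
python3 - <<'E'
from h import *
y=-.322; u=np.array([np.cos(y),np.sin(y)])
p=np.array([554.3,-254.9])-4*u
pick(*p,12.5,y,50)
for d in (4,8,14,50):
    q=p-d*u; go(*q,12.5,y,40 if d<50 else 80); rep(f'pull{d}')
go(*q,60,y,100); rep('lift')
E
```

```text
down 18.02 [ 551.3 -253.6   13.6] w 87.9 ff 0.0 F [ 0.2 -0.2  0.1]
grip 18.64 [ 550.6 -253.7   12.7] w 55.7 ff 50.0 F [-0.8  0.5  2.8]
pull4 18.89 [ 548.1 -252.6   12.9] w 55.8 ff 50.0 F [ 4.4 -2.2 -1.7]
pull8 19.14 [ 543.2 -251.1   12.7] w 55.7 ff 50.0 F [ 3.  -0.9 -0.2]
pull14 19.44 [ 537.1 -249.1   12.7] w 55.5 ff 50.0 F [ 1.7 -0.   2.5]
pull50 20.04 [ 501.3 -237.4   12.6] w 55.6 ff 50.0 F [-5.1  3.1 10.1]
lift 20.67 [ 502.3 -237.6   59.3] w 55.8 ff 50.0 F [-0.4 -0.3 -2.8]
```

Now a check for slip in the grip: the drive's rear edge should be visible to the wrist camera.

```bash
python3 - <<'E'
from h import *
bot.pause(.1);im=bot.camera('wrist')[:,:,::-1].copy()
c=bot.get_calibration('wrist');T=np.linalg.inv(c['T_tool_cam'])
# top face is 29.5 mm behind the tip, drive centre at tool x=+4
for xx,yy in [(60,-28),(60,28),(30,-28),(30,28)]:
    p=T@[xx,yy,-29.5,1]; u=c['cx']-c['fx']*p[0]/p[2]; v=c['cy']+c['fy']*p[1]/p[2]
    print(xx,yy,round(u),round(v)); cv2.circle(im,(int(round(u)),int(round(v))),2,(0,0,255),-1)
cv2.imwrite('pics/held.png',im)
E
```

```text
60 -28 192 149
60 28 326 149
30 -28 196 215
30 28 322 215
```

View pics/held.png

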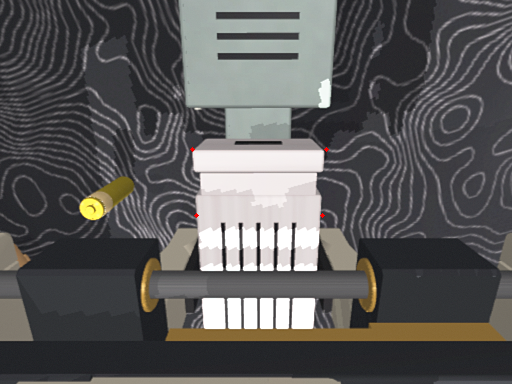

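The drive's rear top edge is at row ~151 against 149 predicted, and columns 193–325 match 192–326. It slipped less than about 1 mm, so it can go on the large case.

```bash
python3 - <<'E'
from h import *
import json
y=.081; u=np.array([np.cos(y),np.sin(y)]); C=np.array([454.3,-24.6])
s=bot.read_state()['tcp_pos']; go(s[0],s[1],150,-.322,200)
p=C-3.5*u
bot.move_ptp([*p,140],quat(y)); rep('over')
setdown(*p,64.7,y,160)
s,im=snap('placed2',C,y,420); rep('end')
json.dump({'placed2':dict(eef_rot=list(map(float,s['eef_rot'])),tcp_pos=list(map(float,s['tcp_pos'])))},open('l2.json','w'))
from seg2 import *
im=fit('placed2',94,(256,85),'white'); cv2.imwrite('pics/p2.png',cv2.resize(im[:230,130:386],None,fx=2,fy=2))
E
```

```text
over 22.3 [450.6 -24.9 139.4] w 55.9 ff 50.0 F [ 0.1 -1.3 -2.9]
above 23.28 [451.1 -24.8  68.1] w 55.8 ff 50.0 F [ 0.2  0.1 -3.1]
contact 24.53 [450.9 -24.9  64.6] w 55.8 ff 50.0 F [-3.3  0.4  4.3]
open 25.57 [450.8 -24.9  64.2] w 85.6 ff 0.0 F [-0.2 -0.7 -0.4]
end 27.02 [371.2 -31.3 261.1] w 86.0 ff 0.0 F [ 0.1  0.  -0.3]
placed2 1 ctr [454.5 -24.7] size [ 59.8 110.1] yaw 0.086 hullfill 0.8236364872499794 mean(bgr) [255 255 252]
```

View pics/p2.png

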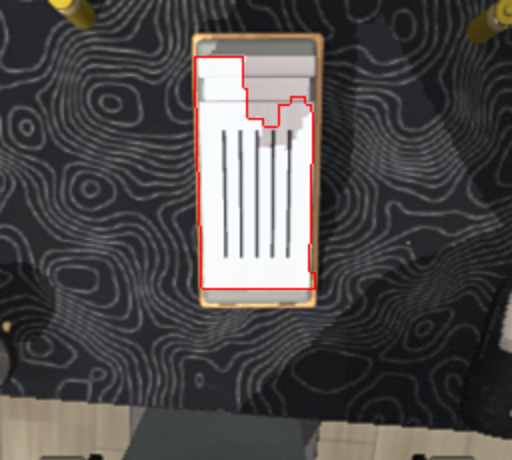

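The drive is centred on the large case at (454.5, -24.7), yaw 0.086, level and square. Next, the small case.

```bash
python3 - <<'E'
from h import *
import json
y0=-1.173; P=(639.3,-49.7); y=.084; C=(454.4,-24.7)
pick(*P,6.5,y0,25)
go(*P,180,y0,200); rep('lift')
bot.move_ptp([*C,180],quat(y)); rep('over')
setdown(*C,100.7,y,200)
s,im=snap('placed3',C,y,440); rep('end')
json.dump({'placed3':dict(eef_rot=list(map(float,s['eef_rot'])),tcp_pos=list(map(float,s['tcp_pos'])))},open('l3.json','w'))
a=im[:230,130:386,::-1]; b=bot.camera('scene')[130:360,120:376,::-1]
cv2.imwrite('pics/p3.png',cv2.resize(np.hstack([a,b]),(800,360),interpolation=cv2.INTER_CUBIC))
E
```

```text
down 29.52 [640.  -49.6   7.6] w 87.4 ff 0.0 F [-1.1  0.1 -0.1]
grip 30.24 [639.2 -49.8   6.5] w 48.0 ff 25.0 F [-0.5  0.7  1.7]
lift 31.26 [638.4 -49.7 178.5] w 47.7 ff 25.0 F [-1.3  0.2 -1.7]
over 32.28 [454.9 -24.6 179.8] w 47.8 ff 25.0 F [-0.3  0.1 -2. ]
above 33.28 [454.7 -24.6 104. ] w 48.0 ff 25.0 F [ 0.2 -0.4 -2. ]
contact 34.53 [454.5 -24.7 100.5] w 48.0 ff 25.0 F [-0.3  0.1  3. ]
open 35.67 [454.4 -24.7 100.2] w 86.1 ff 0.0 F [ 0.8  0.2 -1.1]
end 37.11 [371.5 -31.6 281.2] w 86.0 ff 0.0 F [ 0.2 -0.1  0.2]
```

View pics/p3.png

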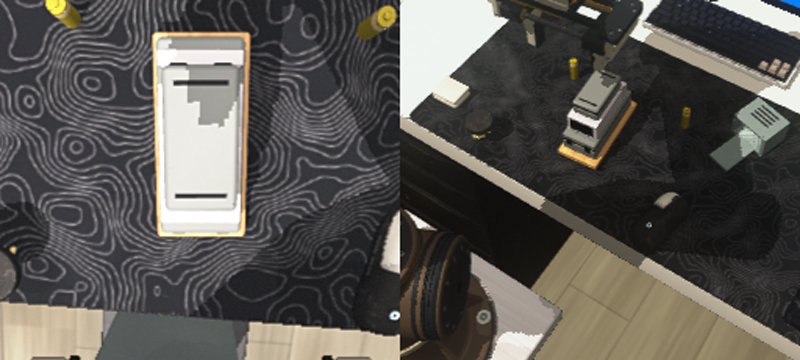

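The column looks square in both views. A numerical check on the small case's end edges (full-image rows ≈42 and 133, column ≈258) before handing in:

```bash
python3 - <<'E'
from seg2 import *
im=cv2.imread('pics/w_placed3.png'); 
c,M=cam2world('wrist',{a:np.array(b) for a,b in L['placed3'].items()})
V=im.max(2).astype(int)
print('col240',list(V[25:155,240]))
e=rays([(258,42),(258,133)],122,c,M); print(e,e.mean(0),np.linalg.norm(e[0]-e[1]))
E
```

```text
col240 [np.int64(147), np.int64(159), np.int64(162), np.int64(156), np.int64(156), np.int64(155), np.int64(223), np.int64(255), np.int64(255), np.int64(255), np.int64(255), np.int64(255), np.int64(255), np.int64(255), np.int64(252), np.int64(69), np.int64(73), np.int64(164), np.int64(195), np.int64(224), np.int64(239), np.int64(238), np.int64(237), np.int64(237), np.int64(238), np.int64(236), np.int64(200), np.int64(215), np.int64(219), np.int64(223), np.int64(240), np.int64(238), np.int64(236), np.int64(237), np.int64(237), np.int64(237), np.int64(236), np.int64(235), np.int64(236), np.int64(236), np.int64(236), np.int64(236), np.int64(236), np.int64(236), np.int64(236), np.int64(237), np.int64(237), np.int64(237), np.int64(238), np.int64(237), np.int64(236), np.int64(237), np.int64(236), np.int64(236), np.int64(237), np.int64(236), np.int64(237), np.int64(237), np.int64(237), np.int64(237), np.int64(237), np.int64(237), np.int64(236), np.int64(236), np.int64(236), np.int64(236), np.int64(235), np.int64(235), np.int64(236), np.int64(236), np.int64(236), np.int64(237), np.int64(236),
[... 258 characters left out ...]
.int64(236), np.int64(237), np.int64(237), np.int64(236), np.int64(237), np.int64(237), np.int64(237), np.int64(237), np.int64(239), np.int64(240), np.int64(240), np.int64(239), np.int64(239), np.int64(237), np.int64(237), np.int64(237), np.int64(236), np.int64(231), np.int64(222), np.int64(233), np.int64(255), np.int64(255), np.int64(255), np.int64(255), np.int64(255), np.int64(255), np.int64(255), np.int64(243), np.int64(235), np.int64(236), np.int64(236), np.int64(234), np.int64(219), np.int64(217), np.int64(255), np.int64(255), np.int64(131), np.int64(81), np.int64(108), np.int64(73)]
[[496.35224889 -21.13018878]
 [412.59425146 -28.04573014]] [454.47325018 -24.58795946] 84.04300593114884
```

```bash
python3 -c "
from plant import bot
print(bot.close_job())"
```

```text
the job is handed in; nothing more can be done
None
```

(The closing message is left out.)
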